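# Stack the keyed bit cases on the sloping counter stand

## Robot

A 6-joint arm with a two-finger parallel gripper is mounted at the origin on the work surface. World frame = base frame: x ahead of the robot, y to its left, z up, the work surface at z = 0. Lengths are in m, angles in degrees, forces in N, time in s.
With the tool pointing down it reaches from about 0.4 to 0.825 m from the base axis. Payload 7 kg.
Tool frame: the origin (TCP) lies at the very end of the fingers, on their centre line; the grasp point (between the pads) lies 19 mm behind it (ctrl.pinch_z is the distance from the TCP to the grasp point, in m); z points along the fingers, x is the direction in which the jaws open and shut, and the axes are right-handed (so a half turn about z gives the same grasp; the last joint's range is limited). The gripper opens to 88 mm and grips with 3 to 60 N. Pads are 19 mm wide; open, the fingers measure 130 mm over their backs; the gripper's body (78 mm by 193 mm) begins 47 mm behind the grasp point.
Start: joints at [16.507, 20.546, 0.682, 0, -70.136, -16.507], TCP at [0.675, -0, 0.227] pointing down, gripper open.
Joint ranges: [-176.03, 176.03], [-82.01, 121.73], [-58.28, 71.71], [-173.87, 95.51], [-174.79, -0.11], [-173.66, 173.66]. Speed limits (degrees/s): [136.94, 136.94, 172.46, 180, 180, 180].

## Interface

Orientations are given as [roll, pitch, yaw] about the fixed x, y, z axes, in that order (R = Rz(yaw) Ry(pitch) Rx(roll)).
In Python, from plant import ctrl gives the robot as it stands.
- The arm moves only by the tool carry_out, never from a script. Its argument "increments" is a list of rows, each a list of 7 numbers: the turn, a rotation vector about the world's x, y, z in degrees, then the shift along the world's x, y, z in mm, then the closure, from 0 (fully open) to 1 (shut). In form: [[ax, ay, az, dx, dy, dz, grip], ...]. A call has 1 to 20 rows; each row is the pose to reach, as a shift and turn from the pose commanded when the call began; what a row does not reach only later rows make up. A row lasts 1/8 s, in which the tool goes at most 62.5 mm and 10.7 degrees, less where a joint would pass 70% of its speed; a pose out of reach is approached as far as the arm can. A call with a gripper value outside its range is refused whole. The fingers move at their own pace and stop on an object; the grip force is fixed at half the most. Time passes only in rows, so rows that repeat a pose let the fingers close. It gives the time, the measured TCP pose, the force and the opening at its end, in the units of the state.
- ctrl.get_obs(): the state, without advancing time (a new reading comes with each control period).
- ctrl.snapshot(name): name is "scene" or "side" or "wrist"; returns a dict with "pixels" (400x640x3 uint8, blue, green, red), "intrinsics" (3x3 intrinsics, pixels), "rvec" (rotation vector, rad) and "tvec" (3), from world to camera coordinates, as OpenCV has them; the wrist camera has in their place "hand_eye" (4x4, takes a point from camera to tool coordinates, whose origin is the TCP and whose axes are the tool frame's). Camera axes: x right, y down, z forward; pixel columns grow to the right and rows downward; lengths in m; the calibration is good to about 2 mm. The wrist camera is an equidistant fisheye: a pixel r from the principal point sees the ray r / f radians off the axis. A picture is of the moment at which its call begins: read the wrist's pose just before it. There is no depth.
- ctrl.close_job(): hands the job in, once; it reports no verdict.
Trained networks look in a picture, given as the dict that the camera call returned (one of the last four; its "shot" number tells which), for a name from the list of things; names that differ only in an ending like _2 or _b are one class to them, and where a whole thing is asked for, a point or a joint stands for the part that bears it (a point fixed in the world has none). Each returns a list of dicts, best first, with "confidence" (0 to 1); they miss things now and then, are a little off and sometimes report something else, mostly with a low value. They report only what shows in the picture. A call takes as long as a camera call. They do not tell look-alikes from the thing itself.
- ctrl.search_frame(picture, label): "centre" ([x, y, z] in m, in world coordinates, good to about 4 mm: the middle of the surface that is visible of it).
- ctrl.outline_of(picture, label): "pixels" (400x640 bool, what is visible of it).
The state is a dict: "clock": time; "joint_pos": joint angles; "qvel": joint speeds; "tau": joint torques, N m; "tool_pos": TCP position; "orientation": TCP orientation; "force": force on the tool from outside, world axes, zero at the start; "moment": the same for the moment, N m; "opening": finger opening in m.
Only numpy, scipy, OpenCV 4.12 (cv2) and the standard library are available. Lean on these libraries where they do the work, as an engineer would, in place of code of your own. Each camera call takes 0.05 s, during which the arm holds its last target. There are 200 camera calls.

## Task

Stack the two keyed bit cases on the sloping stand: the longer one on the stand's deck and the shorter one on top of it, each turned the right way round so that the pocket in its underside drops fully home over the key below and it lies flush. Leave everything else on the counter, the similar case without a key included, where it is.

Things in the scene. Friction and masses are not known exactly. Their poses are not given: they have to be found in the camera images.
- stand_seat (a point): Fixed steel stand; its deck, 170 x 100 mm, slopes 0.5 rad (29 deg), low end towards the robot; stand turned up to 0.25 rad. Point: middle of the deck's upper face, 75 mm above the counter; x uphill along the deck, y across, z square out of it. A case is home with its underside's middle on this point, square to the deck, +x end uphill.
- stand_key (a point): Raised aluminium key on the deck, like those on the cases (40 mm along x, 18 mm wide, 10 mm high), 25 mm uphill of the deck's middle. Point: middle of its foot, on the deck. Axes as stand_seat.
- long_mid (a point): Black plastic bit case, the longer of the two: a block 150 x 52 x 44 mm (length along x, width along y, z up), about 0.38 kg (25% less to 35% more). Point: the block's centre, 22 mm above its underside. Starts flat on the counter, key up, any yaw. It goes on the deck.
- long_key (a point): Raised key on the long case's lid, 25 mm from its middle towards its +x end: an aluminium bar 40 (x) x 18 mm, 10 mm high, rounded on top and ends. Point: middle of its foot, on the lid. In the underside straight below is a closed pocket 44 x 22 mm, 12 mm deep; the rest is flat, so the case goes home one way round only.
- short_mid (a point): Black plastic bit case, the shorter of the two: a block 110 x 52 x 44 mm (length along x, width along y, z up), about 0.28 kg (25% less to 35% more). Point: the block's centre, 22 mm above its underside. Starts flat on the counter, key up, any yaw. Home on the long case, its centre is 44 mm from the long one's along the long one's z, axes parallel.
- short_key (a point): Raised key on the short case's lid, 25 mm from its middle towards its +x end: an aluminium bar 40 (x) x 18 mm, 10 mm high, rounded on top and ends. Point: middle of its foot, on the lid. In the underside straight below is a closed pocket 44 x 22 mm, 12 mm deep; the rest is flat, so the case goes home one way round only.
- plain: Bystander: a like black case 130 x 52 x 44 mm with a smooth lid and no key. Origin at the middle of its underside, length along x, any yaw.
- battery: Bystander: black battery pack 105 x 68 mm, 59 mm high, origin at the middle of its underside, length along x, any yaw.
- driver: Bystander: screwdriver 190 mm long and about 30 mm thick, lying on the counter in front of the stand, roughly across the robot's view; its shaft points along its x.
- jar: Bystander: closed round jar, 66 mm across, 100 mm high, standing close by the stand on the robot's right-hand side (-y). Origin at the middle of its underside.
- tape: Bystander: tape measure 64 x 40 mm, 60 mm high, standing close by the stand on the robot's left-hand side (+y). Origin at the middle of its underside.
- carton: Bystander: cardboard carton 80 x 130 mm, 70 mm high, behind the stand. Origin at the middle of its underside.
- wrench: Bystander: flat steel wrench 160 mm long, lying beyond and to the left of the stand, across the robot's view.
- disc: Bystander: grinding disc 100 mm across, 14 mm thick, lying beyond the stand on the robot's right. Origin at the middle of its underside.
Things that resemble listed ones, but are neither listed nor needed, are in the scene too. What is shaped like the part that bears short_mid but red is not meant.

How it is judged:
By the outcome, as a careful person would: the job done as asked, in the order asked, and still so for the second after the job is handed in, with the robot touching nothing.
It also fails if it takes over 54 s, if anything falls off the work surface, if the arm or the gripper's body presses on something with over 40 N, if the wrist force passes 120 N, or if a joint passes its speed limit or range.

## Working session

There is one attempt and no reset: what is moved stays moved. The work goes in short steps, Python scripts to look and compute and a tool call to move; the robot and the scene stay as the last step left them, time stands still between calls to the robot, and variables do not carry over. Pictures are saved under pics/ and viewed, about 8 in all and at most 12, crops included, and the job is handed in when it is done.

Besides the shell and the picture viewer there is one more tool, called by a JSON object that holds its "op" and its "data", one argument or row to a line. carry_out: Moves the arm, as the interface text tells. Its arguments: {"type":"object","properties":{"increments":{"type":"array"}},"required":["increments"]}

```bash
mkdir -p pics; ls; cat > h.py <<'E'
import numpy as np, cv2
from plant import ctrl
from scipy.spatial.transform import Rotation as R
def save(p,n): cv2.imwrite(f'pics/{n}.png',p['pixels'])
def cam(p): return np.array(p['intrinsics']),cv2.Rodrigues(np.array(p['rvec'],float))[0],np.array(p['tvec'],float).ravel()
def proj(p,X):
    K,Rm,t=cam(p); c=(Rm@np.atleast_2d(X).T).T+t; u=(K@c.T).T; return u[:,:2]/u[:,2:]
def unproj(p,uv,z):
    K,Rm,t=cam(p); d=Rm.T@np.linalg.inv(K)@np.array([uv[0],uv[1],1.]); o=-Rm.T@t
    return o+d*(z-o[2])/d[2]
E
python3 - <<'E'
from h import *
o=ctrl.get_obs();print(o)
for n in ('scene','side'):
    p=ctrl.snapshot(n);save(p,n+'0');K,Rm,t=cam(p);print(n,K.tolist(),(-Rm.T@t).round(3),Rm[2].round(2))
    for l in ('stand_seat','stand_key','long_mid','long_key','short_mid','short_key','plain','jar','tape'):
        for r in ctrl.search_frame(p,l)[:4]: print(l,np.round(r['centre'],3),round(r['confidence'],2),proj(p,r['centre']).round()[0])
E
```

```text
pics
{'clock': 0.0, 'joint_pos': array([ 1.65067368e+01,  2.05913835e+01,  6.34753745e-01, -2.14890380e-02,
       -7.01355678e+01, -1.65073306e+01]), 'qvel': array([-0.00219719, -0.06659644,  0.03595897, -0.14351413, -0.04334943,
        0.008244  ]), 'tau': array([-8.00930356e-04, -5.82726967e+01,  2.93058443e+01,  6.99745238e+00,
        6.93249181e-03, -2.06530804e-04]), 'tool_pos': array([ 6.74516285e-01, -1.83768720e-05,  2.25626406e-01]), 'orientation': array([-1.79993169e+02, -9.41380031e-02,  1.79992082e+02]), 'force': array([0.43369186, 0.093955  , 0.42192681]), 'moment': array([ 0.00575281, -0.0106575 , -0.01921108]), 'opening': 0.08796659197080813}
scene [[362.7079328587299, 0.0, 318.4148318391779], [0.0, 362.7079328587299, 199.57270020490552], [0.0, 0.0, 1.0]] [1.145 0.413 0.548] [-0.68 -0.49 -0.55]
stand_seat [ 0.631 -0.032  0.09 ] 0.82 [290. 206.]
stand_key [ 0.638 -0.032  0.088] 0.93 [288. 208.]
long_mid [0.441 0.216 0.041] 0.82 [424. 218.]
long_mid [0.735 0.295 0.008] 0.33 [402. 331.]
long_key [0.441 0.216 0.04 ] 0.89 [424. 219.]
short_mid [ 0.455 -0.357  0.032] 0.71
[... 605 characters left out ...]
6   -0.05   0.073] 0.59 [351. 205.]
stand_seat [0.779 0.026 0.067] 0.44 [393. 170.]
stand_key [ 0.605 -0.052  0.073] 0.79 [353. 205.]
stand_key [0.779 0.028 0.066] 0.45 [393. 170.]
long_mid [0.42  0.191 0.044] 0.56 [250. 177.]
long_key [0.423 0.193 0.042] 0.94 [251. 177.]
short_mid [ 0.46  -0.226  0.046] 0.92 [334. 288.]
short_mid [ 0.426 -0.365  0.045] 0.59 [354. 355.]
short_mid [ 0.288 -0.236  0.044] 0.55 [256. 327.]
short_key [ 0.455 -0.227  0.047] 0.87 [332. 289.]
short_key [ 0.29  -0.231  0.042] 0.79 [257. 324.]
short_key [ 0.426 -0.365  0.046] 0.6 [354. 355.]
plain [0.586 0.331 0.041] 0.92 [286. 138.]
jar [ 0.734 -0.279  0.01 ] 0.63 [449. 270.]
tape [0.654 0.067 0.053] 0.85 [346. 178.]
```

View pics/scene0.png

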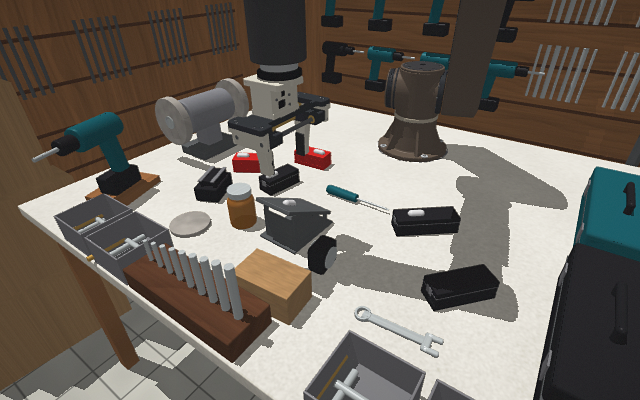

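View pics/side0.png

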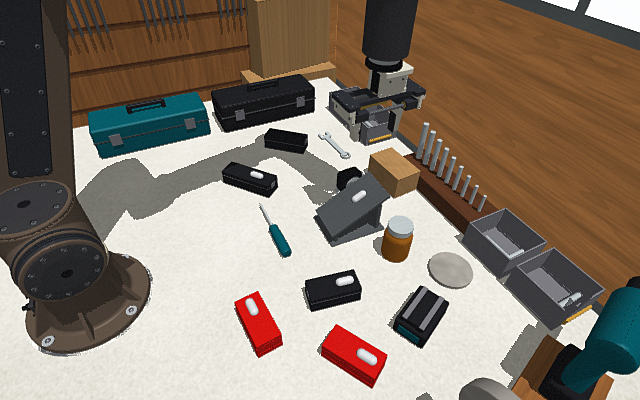

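The scene view shows the stand at (290,220), the long keyed case at (424,220), the plain case at (460,287), the jar at (240,205) and the tape at (322,254).

Candidates for the short case in the side view: black at (334,288), red at (257,324), red at (354,355). The black one fits because the red look-alikes are excluded. For the long case, (250,178) has a key, while (286,140) has a smooth lid and is the plain case.

Next I'll fit the poses to the silhouettes and confirm them in a crop.

```bash
cat >> h.py <<'E'
from scipy.optimize import minimize
def boxpts(L,W,H): return np.array([[sx*L/2,sy*W/2,z] for sx in(1,-1) for sy in(1,-1) for z in(0,H)])
def poly(p,pts,S=8):
    h=cv2.convexHull(proj(p,pts).astype(np.float32))[:,0]
    m=np.zeros((400,640),np.uint8); cv2.fillConvexPoly(m,np.round(h*256).astype(np.int32),255,cv2.LINE_AA,8); return m/255.
KEY=boxpts(.036,.017,.009)
def place(P,x,y,th):
    c,s=np.cos(th),np.sin(th); return P@np.array([[c,s,0],[-s,c,0],[0,0,1]])+[x,y,0]
def fitcase(views,L,x0):  # views: list of (pic,mask,keymask)
    B=boxpts(L,.052,.044); Kp=KEY+[.025,0,.044]
    def cost(v):
        e=0
        for p,m,k in views:
            e+=np.abs(np.maximum(poly(p,place(B,*v)),poly(p,place(Kp,*v)))-m).sum()
            e+=2*np.abs(poly(p,place(Kp,*v))-k).sum()
        return e
    best=None
    for th in np.radians(np.arange(0,360,30)):
        r=minimize(cost,[*x0,th],method='Nelder-Mead',options=dict(initial_simplex=np.array([[*x0,th],[x0[0]+.01,x0[1],th],[x0[0],x0[1]+.01,th],[*x0,th+.3]]),xatol=1e-4,fatol=.1,maxiter=150))
        if best is None or r.fun<best.fun: best=r
    return best
E
cat > fit.py <<'E'
from h import *
ps={n:ctrl.snapshot(n) for n in('scene','side')}
out={}
def near(p,l,c):
    rs=ctrl.outline_of(p,l); u=proj(p,c)[0]
    f=lambda r:np.linalg.norm(np.argwhere(r['pixels']).mean(0)[::-1]-u)
    rs=[r for r in rs if r['pixels'].any()]
    return min(rs,key=f) if rs else None
for l,L,c in(('long',.15,[.43,.2,.04]),('short',.11,[.47,-.21,.04])):
    V=[]
    for n,p in ps.items():
        r=near(p,l+'_mid',c)
        if r is None: print(l,n,'none'); continue
        m=r['pixels'].astype(np.uint8); g=p['pixels'].min(2)
        filled=cv2.morphologyEx(m,cv2.MORPH_CLOSE,np.ones((9,9)))
        k=((g>120)&(cv2.erode(filled,np.ones((3,3)))>0)).astype(float)
        print(l,n,m.sum(),k.sum(),r['confidence'],np.argwhere(m).mean(0)[::-1].round(),np.argwhere(k).mean(0)[::-1].round(1))
        V.append((p,np.maximum(m,k),k))
    for vs in ([V,[V[0]],[V[1]]] if len(V)>1 else [V]):
        b=fitcase(vs,L,c[:2]); print(l,b.x[:2].round(4),np.degrees(b.x[2]).round(2),round(b.fun))
        if vs is V: out[l]=b.x
p=ps['side'];ims=[]
for n,p in ps.items():
    im=cv2.resize(p['pixels'],None,fx=4,fy=4,interpolation=cv2.INTER_CUBIC)
    for l,L in(('long',.15),('short',.11)):
        for B in(boxpts(L,.052,.044),boxpts(.04,.018,.01)+[.025,0,.044]):
            h=cv2.convexHull(proj(p,place(B,*out[l])).astype(np.float32))
            cv2.polylines(im,[np.int32(h*4+1.5)],1,(0,255,255),1)
    for l in out:
        u=np.int32(proj(p,[*out[l][:2],.04])[0]*4); ims.append(cv2.getRectSubPix(im,(400,300),tuple(map(float,u))))
cv2.imwrite('pics/fit1.png',np.vstack([np.hstack(ims[:2]),np.hstack(ims[2:])]))
np.save('cases.npy',np.array([out['long'],out['short']]))
s=ps['side']['pixels'][150:260,300:400];cv2.imwrite('pics/stand1.png',cv2.resize(s,None,fx=5,fy=5,interpolation=cv2.INTER_CUBIC))
E
python3 fit.py
```

```text
long scene 1816 89.0 0.71 [425. 221.] [415.3 212.7]
long side 1299 63.0 0.75 [250. 180.] [256.3 174.4]
long [0.4232 0.2112] 309.72 460
long [0.4224 0.2117] -48.46 247
long [0.423  0.2098] -52.71 189
short scene 763 21.0 0.85 [279. 179.] [271.7 175.1]
short side 1732 132.0 0.87 [332. 290.] [344.5 280.4]
short [ 0.4632 -0.2136] 351.05 616
short [ 0.4606 -0.2136] 0.04 321
short [ 0.4631 -0.2136] 350.65 267
```

View pics/fit1.png

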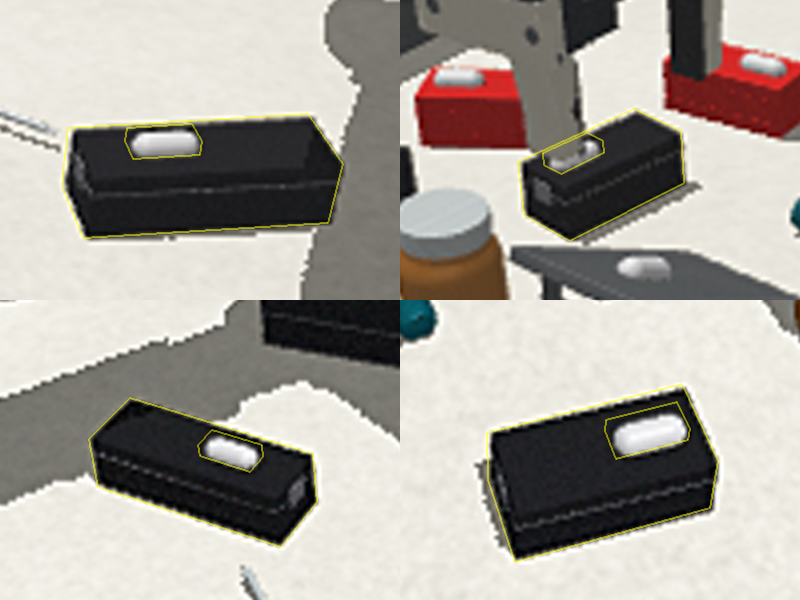

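View pics/stand1.png

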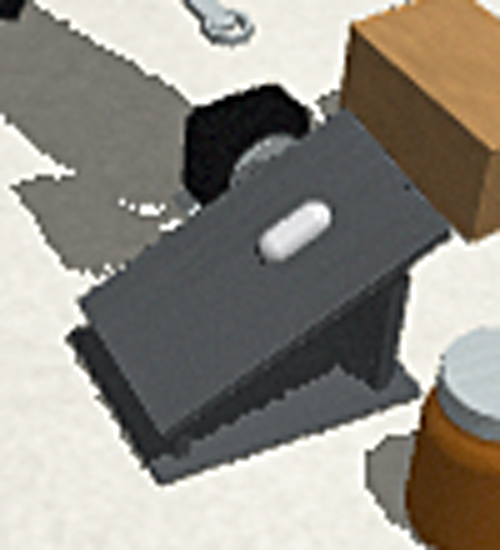

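The crops confirm the two black keyed cases, and the overlays agree within about 1 px. The stand crop shows deck corners at (80,303), (165,436), (450,234) and (345,108), with the key at (295,232). Next I'll fit the stand pose.

```bash
cat > stand.py <<'E'
from h import *
from scipy.optimize import least_squares
p=ctrl.snapshot('side'); q=ctrl.snapshot('scene')
uv=(np.array([[80,303],[165,436],[450,234],[345,108]])+.5)/5-.5+[300,150]
C=np.array([[-.085,.05,0],[-.085,-.05,0],[.085,-.05,0],[.085,.05,0]])
def T(v,P,z=.075,sl=.5):
    return P@ (R.from_euler('z',v[2])*R.from_euler('y',-sl)).as_matrix().T+[v[0],v[1],z]
def res(v): return (proj(p,T(v,C,*(v[3:] if len(v)>3 else [])))-uv).ravel()
r=least_squares(res,[.63,-.03,0]); print(r.x[:2].round(4),np.degrees(r.x[2]),r.fun.round(2))
r2=least_squares(res,[.63,-.03,0,.075,.5]); print(r2.x.round(4),r2.fun.round(2))
np.save('stand.npy',r.x)
ims=[]
for c in(p,q):
    im=cv2.resize(c['pixels'],None,fx=5,fy=5,interpolation=cv2.INTER_CUBIC)
    for P in(C,boxpts(.04,.018,.01)+[.025,0,0]):
        cv2.polylines(im,[np.int32(cv2.convexHull(proj(c,T(r.x,P)).astype(np.float32))*5+2)],1,(0,255,255),1)
    ims.append(cv2.getRectSubPix(im,(400,500),tuple(map(float,proj(c,[*r.x[:2],.075])[0]*5))))
cv2.imwrite('pics/stand2.png',np.hstack(ims))
E
python3 stand.py
```

```text
[ 0.6028 -0.0456] -2.1542157625283607 [-0.62  0.07 -0.66  0.63  0.71 -0.86  0.56 -0.13]
[ 0.6098 -0.0354 -0.0353  0.063   0.499 ] [ 0.02  0.08 -0.21  0.09  0.   -0.65  0.2   0.52]
```

View pics/stand2.png

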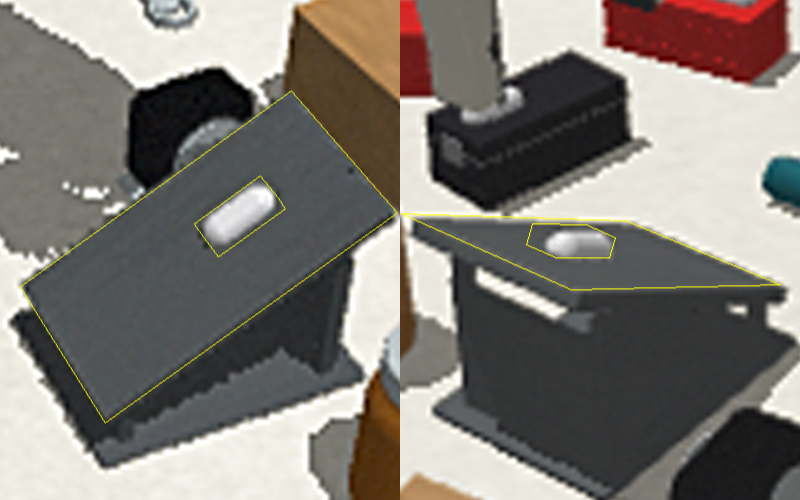

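The side view fits, but the scene overlay is about 2 px off. The wrist camera is already over the stand, so I'll use it with key and corner picks.

```bash
cat >> h.py <<'E'
def wproj(p,o,X):
    H=np.array(p['hand_eye']); K=np.array(p['intrinsics'])
    Rt=R.from_euler('xyz',o['orientation'],degrees=True).as_matrix()
    t=(np.atleast_2d(X)-o['tool_pos'])@Rt; c=(t-H[:3,3])@H[:3,:3]
    r=np.linalg.norm(c[:,:2],axis=1); th=np.arctan2(r,c[:,2])
    return np.c_[K[0,0]*th*c[:,0]/r+K[0,2],K[1,1]*th*c[:,1]/r+K[1,2]]
def T(v,P,z=.075,sl=.5):
    return P@ (R.from_euler('z',v[2])*R.from_euler('y',-sl)).as_matrix().T+[v[0],v[1],z]
DECK=np.array([[-.085,.05,0],[-.085,-.05,0],[.085,-.05,0],[.085,.05,0]])
E
python3 - <<'E'
from h import *
o=ctrl.get_obs();p=ctrl.snapshot('wrist');print(p['intrinsics'],np.array(p['hand_eye']).round(3))
v=np.load('stand.npy'); im=p['pixels'].copy()
print(wproj(p,o,T(v,DECK)).round(1))
im=cv2.resize(im,(800,500),interpolation=cv2.INTER_CUBIC)
for P in(DECK,boxpts(.04,.018,.01)+[.025,0,0]): cv2.polylines(im,[np.int32(cv2.convexHull(wproj(p,o,T(v,P)).astype(np.float32))*1.25)],1,(0,255,255),1)
cv2.imwrite('pics/w0.png',im)
E
```

```text
[[309.70691629   0.         319.07055765]
 [  0.         309.70691629 198.47852118]
 [  0.           0.           1.        ]] [[ 1.    -0.    -0.     0.   ]
 [ 0.     0.96   0.281 -0.075]
 [ 0.    -0.281  0.96  -0.157]
 [ 0.     0.     0.     1.   ]]
[[437.7 182.8]
 [445.5 100.5]
 [318.3  83.7]
 [314.2 196.7]]
```

View pics/w0.png

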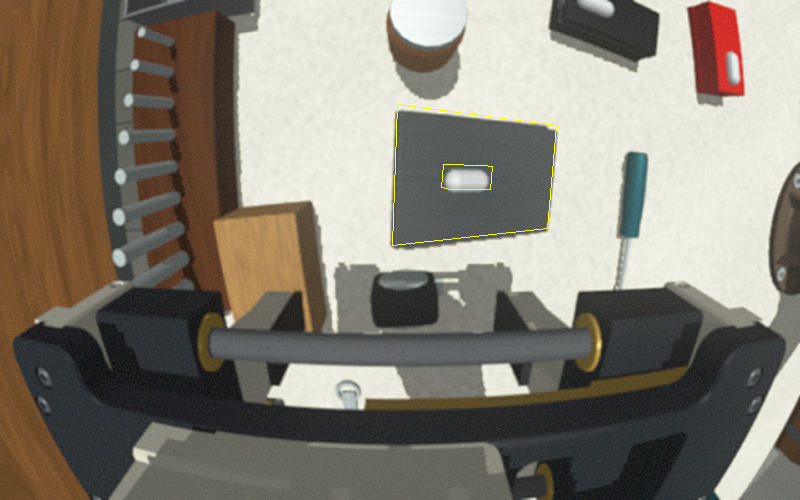

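The wrist view shows the deck close to the overlay, with the far edge about 4 px off. I'll refine with a joint fit over the three views.

```bash
cat > joint.py <<'E'
from h import *
from scipy.optimize import least_squares
def keyc(im,u,rad=14):
    g=im.min(2).astype(float); u=np.round(u).astype(int); m=np.zeros_like(g); m[u[1]-rad:u[1]+rad,u[0]-rad:u[0]+rad]=1
    w=np.clip(g-110,0,60)*m
    n,lab,st,ce=cv2.connectedComponentsWithStats((w>0).astype(np.uint8)); 
    i=min(range(1,n),key=lambda i:np.linalg.norm(ce[i]-u)-(1e3 if 0 else min(st[i,4],60)))
    w=w*(lab==i); y,x=np.mgrid[:400,:640]; return np.array([(w*x).sum(),(w*y).sum()])/w.sum(),st[i,4]
if __name__=='__main__':
    v0=np.load('stand.npy'); o=ctrl.get_obs(); P={n:ctrl.snapshot(n) for n in('side','scene','wrist')}
    pr={'side':lambda X:proj(P['side'],X),'scene':lambda X:proj(P['scene'],X),'wrist':lambda X:wproj(P['wrist'],o,X)}
    side=(np.array([[80,303],[165,436],[450,234],[345,108]])+.5)/5-.5+[300,150]
    w=P['wrist']['pixels'].max(2); m=((w<130)).astype(np.uint8); m[:75]=0;m[208:]=0;m[:,:305]=0;m[:,455:]=0
    n,lab,st,_=cv2.connectedComponentsWithStats(m); i=1+st[1:,4].argmax(); cs,_=cv2.findContours((lab==i).astype(np.uint8),0,2)
    h=cv2.convexHull(max(cs,key=cv2.contourArea)); ap=cv2.approxPolyDP(h,4,True)[:,0].astype(float); print('wrist corners',ap.tolist())
    k0=T(v0,np.array([[.025,0,.006]])); K={}
    for n in P: K[n],a=keyc(P[n]['pixels'],pr[n](k0)[0]); print(n,'key',K[n].round(1),a,pr[n](k0)[0].round(1))
    wc=np.array([ap[np.linalg.norm(ap-c,axis=1).argmin()] for c in pr['wrist'](T(v0,DECK))])
    kp=np.array([[.025,0,.006]])
    def res(v,names=('side','scene','wrist')):
        z=v[3] if len(v)>3 else .075
        r=[]
        for n in names: r+=list(2*(pr[n](T(v,kp,z))[0]-K[n]))
        if 'side' in names: r+=list((pr['side'](T(v,DECK,z))-side).ravel())
        if 'wrist' in names: r+=list((pr['wrist'](T(v,DECK,z))-wc).ravel())
        return np.array(r)
    for nm in (('side','scene','wrist'),('side',),('wrist',),('wrist','scene'),('side','scene')):
        r=least_squares(lambda v:res(v,nm),v0,loss='soft_l1'); print(nm,r.x[:2].round(4),np.degrees(r.x[2]).round(2),'key',T(r.x,kp).round(4)[0],res(r.x,nm).round(1))
        if len(nm)==3: np.save('stand.npy',r.x)
    r=least_squares(res,[*v0,.075]); print(r.x.round(4))
E
python3 joint.py
```

```text
wrist corners [[317.0, 90.0], [444.0, 105.0], [436.0, 184.0], [315.0, 197.0]]
side key [358.7 195.5] 100 [358.6 196. ]
scene key [288.1 201.5] 64 [287.7 200.9]
wrist key [374.  143.8] 515 [374.8 141.5]
('side', 'scene', 'wrist') [ 0.6036 -0.0435] -1.97 key [ 0.6226 -0.0441  0.0923] [-0.6 -0.4  0.1 -0.4 -0.3 -0.1 -0.7 -0.5 -0.7 -0.1  0.5 -1.6  0.3 -0.7
  1.1  0.3  0.7 -3.   0.2 -3.6 -1.5  2.2]
('side',) [ 0.6034 -0.0449] -1.97 key [ 0.6225 -0.0456  0.0923] [-0.1  0.3 -0.5 -0.1 -0.4  0.4  0.8 -1.2  0.5 -0.4]
('wrist',) [ 0.6035 -0.0433] -1.98 key [ 0.6226 -0.0439  0.0923] [-0.2  0.3  1.1  0.4  0.8 -2.8  0.3 -3.4 -1.5  2.4]
('wrist', 'scene') [ 0.6036 -0.0433] -2.0 key [ 0.6226 -0.044   0.0923] [-0.3  0.3  0.3 -0.3  1.   0.5  0.8 -2.8  0.2 -3.4 -1.5  2.4]
('side', 'scene') [ 0.6036 -0.0443] -1.81 key [ 0.6227 -0.0449  0.0923] [-0.3 -0.1 -0.4 -0.6 -0.6 -0.2 -0.4  0.2  0.7 -1.5  0.4 -0.6]
[ 0.6033 -0.0429 -0.0367  0.0729]
```

The stand pose agrees across views: deck middle (0.6036, -0.044), yaw -2.0°. Now I'll move to the long case, turning +40° so the jaws lie across it.

{"op": "carry_out", "data": {
  "increments": [
    [0,0,40,-252,211,-60,0],
    [0,0,40,-252,211,-60,0],
    [0,0,40,-252,211,-60,0],
    [0,0,40,-252,211,-100,0],
    [0,0,40,-252,211,-100,0],
    [0,0,40,-252,211,-100,0],
    [0,0,40,-252,211,-100,0],
    [0,0,40,-252,211,-140,0],
    [0,0,40,-252,211,-140,0],
    [0,0,40,-252,211,-140,0]
  ]
}}

```text
clock: 2.85
tool_pos: [0.4239, 0.2111, 0.0876]
orientation: [-180.0, 0.0, -140.0]
force: [0.6, -0.1, -0.2]
opening: 0.0875
```

```bash
cat > wc.py <<'E'
import sys
from h import *
# overlay of fitted cases on wrist view
o=ctrl.get_obs();p=ctrl.snapshot('wrist');c=np.load('cases.npy')
print(o['clock'],o['tool_pos'].round(4),o['orientation'].round(2),o['force'].round(1))
im=cv2.resize(p['pixels'],(800,500),interpolation=cv2.INTER_CUBIC)
for v,L in zip(c,(.15,.11)):
    for B in(boxpts(L,.052,.044),boxpts(.04,.018,.01)+[.025,0,.044]):
        u=wproj(p,o,place(B,*v)); 
        if np.all(abs(u-[320,200])<400): cv2.polylines(im,[np.int32(cv2.convexHull(u.astype(np.float32))*1.25)],1,(0,255,255),1)
cv2.imwrite(f'pics/{sys.argv[1]}.png',im)
E
python3 wc.py w1
```

```text
2.85 [0.4239 0.2111 0.0876] [-1.7998e+02  4.0000e-02 -1.4002e+02] [ 0.6 -0.1 -0.2]
```

View pics/w1.png

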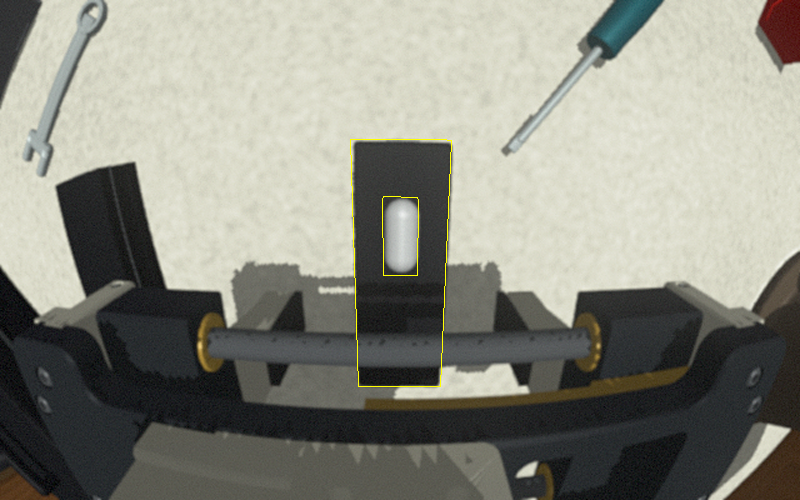

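The wrist view shows the long case exactly on the overlay, with the key at (400,236) towards the camera. I'll descend and grip.

{"op": "carry_out", "data": {
  "increments": [
    [0,0,0,-1,0,-40,0],
    [0,0,0,-1,0,-65,0],
    [0,0,0,-1,0,-82,0],
    [0,0,0,-1,0,-82,0],
    [0,0,0,-1,0,-82,0.6],
    [0,0,0,-1,0,-82,0.6],
    [0,0,0,-1,0,-82,0.6],
    [0,0,0,-1,0,-82,0.6],
    [0,0,0,-1,0,-82,0.6],
    [0,0,0,-1,0,-82,0.6]
  ]
}}

```text
clock: 4.15
tool_pos: [0.4222, 0.2113, 0.0049]
orientation: [180.0, 0.0, -140.0]
force: [-1.7, -0.2, 5.4]
opening: 0.052
```

{"op": "carry_out", "data": {
  "increments": [
    [0,0,0,0,0,0,1],
    [0,0,0,0,0,20,1],
    [0,0,0,0,0,60,1],
    [0,0,0,0,0,110,1],
    [0,0,0,0,0,150,1],
    [0,0,0,0,0,180,1],
    [0,0,0,0,0,180,1],
    [0,0,0,0,0,180,1]
  ]
}}

```text
clock: 5.15
tool_pos: [0.4208, 0.2102, 0.1828]
orientation: [180.0, -0.2, -140.0]
force: [-0.4, 0.1, -4.8]
opening: 0.0518
```

```bash
cat > inhand.py <<'E'
import sys
from h import *
from joint import keyc
# case in hand: fit tool-frame offset (x across, y along, z) of key centroid; h = key centroid height above TCP
o=ctrl.get_obs();p=ctrl.snapshot('wrist')
print(o['clock'],o['tool_pos'].round(4),o['orientation'].round(2),o['force'].round(1),o['opening'])
Rt=R.from_euler('xyz',o['orientation'],degrees=True).as_matrix()
def tw(t): return np.atleast_2d(t)@Rt.T+o['tool_pos']
h=float(sys.argv[1])  # underside height below TCP (m): TCP is h above underside
kt=np.array([0,-.025,-(.044+.007-h)])
u0=wproj(p,o,tw(kt))[0]; c,a=keyc(p['pixels'],u0,28)
J=np.array([(wproj(p,o,tw(kt+d))[0]-u0)/1e-3 for d in np.eye(3)*1e-3])
d=np.linalg.lstsq(J[:2].T,c-u0,rcond=None)[0]
print('key px',c.round(1),a,'pred',u0.round(1),'tool offset mm x,y',d.round(2), 'px/mm',J.round(2).tolist())
cv2.imwrite(f'pics/{sys.argv[2]}.png',p['pixels'])
E
python3 inhand.py 0.005 h1
```

```text
5.15 [0.4208 0.2102 0.1828] [ 1.7997e+02 -1.6000e-01 -1.4003e+02] [-0.4  0.1 -4.8] 0.05184429505943889
key px [320.5 231.5] 1928 pred [319.4 241.6] tool offset mm x,y [ 0. -0.] px/mm [[2541.19, -0.45], [-1.09, 2300.78], [-0.8, -1034.78]]
```

```bash
sed -i 's/u0,28)/u0,62)/; s/d.round(2), /(d*1000).round(2), /' inhand.py; python3 inhand.py 0.005 h2
python3 - <<'E'
import cv2;im=cv2.imread('pics/h2.png');g=im.min(2);print(g[150:330:6,320]);print(g[235,250:390:5])
E
```

```text
5.2 [0.4209 0.2101 0.1826] [ 179.99   -0.2  -140.03] [-0.1 -0.3 -4.6] 0.05193976945348851
key px [320.7 221.2] 2846 pred [319.4 241.6] tool offset mm x,y [ 0.48 -8.87] px/mm [[2541.19, -0.45], [-1.09, 2300.79], [-0.81, -1034.77]]
[ 52  51  54  48  48  54  49 186 215 232 246 229 228 228 225 228 230 119
 118 117  68  83  98  95  46  30  32  19  30  37]
[117 104  55  46  53  43  50  43  47  47 142 190 208 218 229 220 219 204
 168  54  54  56  60  51  59  42  61  94]
```

View pics/h2.png

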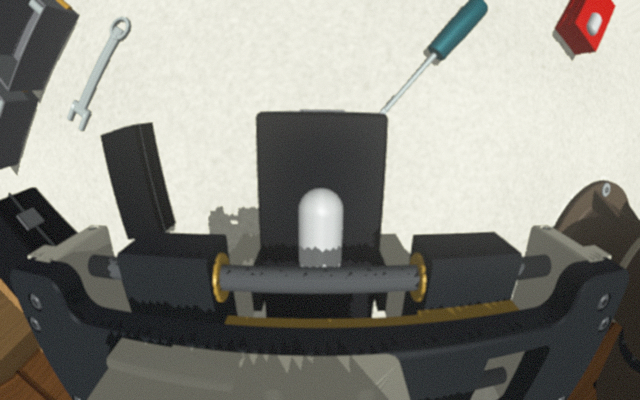

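The case is held, with its far end at row ~112, the key end at row ~188, and sides at columns 257 and 386. The rod hides part of the key, so I'll use the ends instead.

```bash
python3 - <<'E'
from h import *
o=ctrl.get_obs();p=ctrl.snapshot('wrist')
Rt=R.from_euler('xyz',o['orientation'],degrees=True).as_matrix()
tw=lambda t:np.atleast_2d(t)@Rt.T+o['tool_pos']
for h in(.004,.006):
    print(h,wproj(p,o,tw([[0,-.075,-(.044-h)],[0,-.045,-(.048-h)],[0,-.045,-(.051-h)],[0,-.076,-(.044-h)],[.026,-.075,-(.044-h)],[-.026,-.075,-(.044-h)]])).round(1).tolist())
g=p['pixels'].min(2)
print(g[104:120,310:330].mean(1).round(),g[104:120,270:290].mean(1).round(),g[182:194,318:324].mean(1).round());print(g[120,250:262],g[120,380:394])
E
```

```text
0.004 [[319.5, 111.1], [319.5, 191.2], [319.5, 193.3], [319.5, 108.5], [387.8, 112.5], [251.1, 112.5]]
0.006 [[319.5, 111.1], [319.5, 189.8], [319.5, 191.9], [319.5, 108.5], [386.7, 112.5], [252.2, 112.4]]
[223. 224. 225. 225. 218. 182. 148. 111.  74.  54.  56.  57.  62.  62.
  62.  61.] [224. 223. 223. 224. 225. 223. 198. 140.  79.  55.  57.  60.  63.  64.
  64.  63.] [ 49.  52.  50.  48.  51.  74. 111. 144. 164. 175. 184. 189.]
[227 227 224 225 213 176 113  66  62  67  69  61] [ 70  67  65  74  67  62  71 117 172 212 225 223 227 228]
```

```bash
cat > goal.py <<'E'
from h import *
v=np.load('stand.npy'); v[1]=-.0438; RS=R.from_euler('z',v[2])*R.from_euler('y',-.5)
n=RS.as_matrix()[:,2]; ux=RS.as_matrix()[:,0]; uy=RS.as_matrix()[:,1]
RG=R.from_matrix(np.c_[-uy,-ux,-n])
seat=np.array([v[0],v[1],.075])
E
python3 - <<'E'
from goal import *
print(n.round(4),ux.round(4),uy.round(4),RG.as_euler('xyz',degrees=True))
cmd=np.array([.422,.211,.185]); R0=R.from_euler('xyz',[180,0,-140],degrees=True)
print((RG*R0.inv()).as_rotvec(degrees=True).round(2))
for d in(.055,.03,.005): print(d,((seat+n*d-cmd)*1000).round(1))
E
```

```text
[-0.4791  0.0164  0.8776] [ 0.8771 -0.0301  0.4794] [0.0343 0.9994 0.    ] [-151.35211024    0.          -91.966131  ]
[-12.92 -26.51  47.01]
0.055 [ 155.2 -253.9  -61.7]
0.03 [ 167.2 -254.3  -83.7]
0.005 [ 179.2 -254.7 -105.6]
```

{"op": "carry_out", "data": {
  "increments": [
    [-12.92,-26.51,47.01,100,-150,10,1],
    [-12.92,-26.51,47.01,100,-150,10,1],
    [-12.92,-26.51,47.01,120,-200,10,1],
    [-12.92,-26.51,47.01,140,-240,0,1],
    [-12.92,-26.51,47.01,155,-254,-20,1],
    [-12.92,-26.51,47.01,155,-254,-50,1],
    [-12.92,-26.51,47.01,155,-254,-62,1],
    [-12.92,-26.51,47.01,155,-254,-62,1],
    [-12.92,-26.51,47.01,155,-254,-62,1],
    [-12.92,-26.51,47.01,155,-254,-62,1]
  ]
}}

```text
clock: 6.55
tool_pos: [0.5806, -0.0452, 0.1384]
orientation: [-152.9, 0.5, -91.7]
force: [-0.4, -0.4, -3.9]
opening: 0.0514
```

```bash
cat > chk.py <<'E'
import sys
from goal import *
o=ctrl.get_obs(); d=o['tool_pos']-seat
print(o['clock'],'stand-frame TCP mm',(RS.as_matrix().T@d*1000).round(2),'rot err',(RG*R.from_euler('xyz',o['orientation'],degrees=True).inv()).as_rotvec(degrees=True).round(2),o['force'].round(1),o['moment'].round(2),o['opening'].round(4))
L=float(sys.argv[1]); base=float(sys.argv[2]); h=float(sys.argv[3])
if len(sys.argv)>4:
    ims=[]
    # case as it should be per tool pose
    Rt=R.from_euler('xyz',o['orientation'],degrees=True).as_matrix()
    for nm in('side','scene'):
        p=ctrl.snapshot(nm); im=cv2.resize(p['pixels'],None,fx=4,fy=4,interpolation=cv2.INTER_CUBIC)
        for B,c in((boxpts(L,.052,.044),(0,255,255)),(boxpts(.04,.018,.01)+[.025,0,.044],(0,255,255))):
            X=(np.c_[-B[:,1],-B[:,0],-(B[:,2]-h)])@Rt.T+o['tool_pos']
            cv2.polylines(im,[np.int32(cv2.convexHull(proj(p,X).astype(np.float32))*4+1.5)],1,c,1)
        ims.append(cv2.getRectSubPix(im,(400,480),tuple(map(float,proj(p,seat+n*.03)[0]*4))))
    cv2.imwrite(f'pics/{sys.argv[4]}.png',np.hstack(ims))
E
python3 chk.py .15 0 .005 pre1
```

```text
Traceback (most recent call last):
  File "chk.py", line 4, in <module>
    print(o['clock'],'stand-frame TCP mm',(RS.as_matrix().T@d*1000).round(2),'rot err',(RG*R.from_euler('xyz',o['orientation'],degrees=True).inv()).as_rotvec(degrees=True).round(2),o['force'].round(1),o['moment'].round(2),o['opening'].round(4))
                                                                                                                                                                                                                              ^^^^^^^^^^^^^^^^^^
AttributeError: 'float' object has no attribute 'round'
```

{"op": "carry_out", "data": {
  "increments": [
    [0,0,0,0,0,0,1],
    [0,0,0,0,0,0,1],
    [0,0,0,0,0,0,1]
  ]
}}

```text
clock: 6.92
tool_pos: [0.5808, -0.0457, 0.1384]
orientation: [-152.9, 0.5, -91.7]
force: [-0.2, 0.1, -5.0]
opening: 0.0521
```

```bash
sed -i "s/,o\['opening'\].round(4))/,round(o['opening'],4))/" chk.py; python3 chk.py .15 0 .005 pre1
```

```text
6.925 stand-frame TCP mm [10.48 -2.67 66.57] rot err [-0.51 -1.52 -0.28] [-0.2  0.1 -5. ] [-0.07  2.3  -0.01] 0.0521
```

View pics/pre1.png

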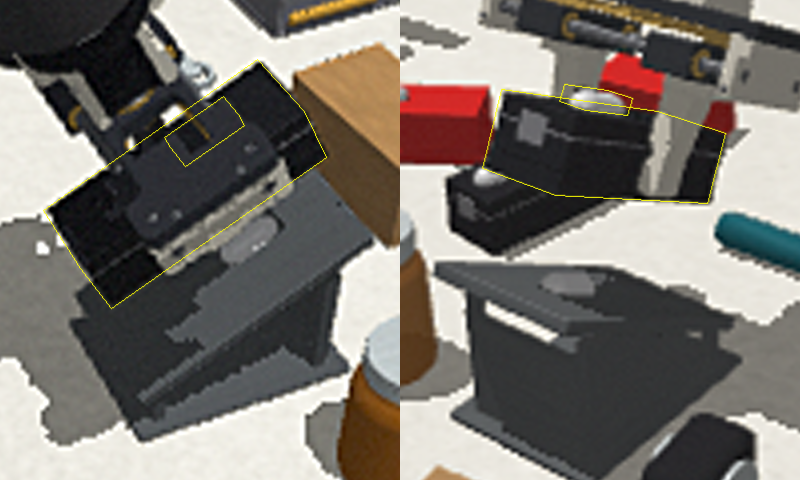

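The case matches the overlay in both views, key uphill. The pose fell a little short of the target, so I'll correct from the measured pose and drop to 25 mm above home.

```bash
cat > corr.py <<'E'
import sys
from goal import *
# args: target stand-frame TCP mm
o=ctrl.get_obs(); g=seat+RS.as_matrix()@(np.array(list(map(float,sys.argv[1:4])))/1000)
Ro=R.from_euler('xyz',o['orientation'],degrees=True)
print('now',o['clock'],(RS.as_matrix().T@(o['tool_pos']-seat)*1000).round(2),o['force'].round(1),(o['force']@RS.as_matrix()).round(1))
print('row',(RG*Ro.inv()).as_rotvec(degrees=True).round(2),((g-o['tool_pos'])*1000).round(1))
E
python3 corr.py 0 0 30
```

```text
now 7.025 [10.45 -2.85 66.51] [-0.8  1.2 -4. ] [-2.7  1.2 -3.1]
row [-0.51 -1.53 -0.26] [  8.4   2.6 -37.1]
```

{"op": "carry_out", "data": {
  "increments": [
    [-0.5,-1.5,-0.3,4,2,-20,1],
    [-0.5,-1.5,-0.3,8.5,2.6,-37,1],
    [-0.5,-1.5,-0.3,8.5,2.6,-37,1],
    [-0.5,-1.5,-0.3,8.5,2.6,-37,1],
    [-0.5,-1.5,-0.3,8.5,2.6,-37,1]
  ]
}}

```text
clock: 7.65
tool_pos: [0.5923, -0.0464, 0.1263]
orientation: [-153.7, 0.6, -91.7]
force: [-0.8, 0.1, -5.0]
opening: 0.052
```

```bash
python3 corr.py 0 0 19; python3 inhand.py 0.005 h3; python3 - <<'E'
import cv2;g=cv2.imread('pics/h3.png').min(2);print(g[104:120,270:290].mean(1).round(),g[182:194,318:324].mean(1).round())
E
```

```text
now 7.65 [14.8  -3.01 50.39] [-0.8  0.1 -5. ] [-3.2  0.1 -4. ]
row [-0.63 -2.38 -0.26] [  2.2   2.9 -34.6]
7.65 [ 0.5923 -0.0464  0.1263] [-153.75    0.56  -91.72] [-0.8  0.1 -5. ] 0.05195041019295992
key px [321.1 228.7] 3160 pred [320.2 241.4] tool offset mm x,y [ 0.36 -5.53] px/mm [[2539.39, -1.97], [-1.88, 2300.92], [-5.56, -1030.5]]
[227. 226. 227. 227. 228. 227. 214. 167.  99.  54.  47.  49.  50.  50.
  50.  50.] [ 41.  44.  40.  38.  44.  57. 106. 154. 184. 195. 200. 208.]
```

```bash
python3 -c "
from h import *
o=ctrl.get_obs();print(o['joint_pos'].round(2))"
```

```text
[  2.79   5.02 -58.22  70.1   -1.58  15.62]
```

Joint 3 is at its limit (-58.2) and joint 5 is near 0, so this pose is at the edge of the workspace. I'll collect a few joint/pose pairs while backing off and fit a kinematic model, so I can choose a feasible branch.

```bash
cat > rec.py <<'E'
from h import *
import os
o=ctrl.get_obs(); r=np.r_[o['joint_pos'],o['tool_pos'],o['orientation']]
d=np.load('kin.npy') if os.path.exists('kin.npy') else np.array([[16.5067,20.5914,.6348,-.0215,-70.1356,-16.5073,.674516,-1.8e-5,.225626,-179.99317,-.0941,179.99208]])
np.save('kin.npy',np.vstack([d,r])); print(o['clock'],r.round(3))
E
python3 rec.py
```

```text
7.7 [ 2.78700e+00  5.02100e+00 -5.82180e+01  7.00990e+01 -1.58300e+00
  1.56240e+01  5.92000e-01 -4.60000e-02  1.26000e-01 -1.53744e+02
  5.60000e-01 -9.17130e+01]
```

{"op": "carry_out", "data": {
  "increments": [
    [0,8,0,0,0,60,1],
    [0,16,0,10,0,100,1],
    [0,20,0,20,30,120,1],
    [0,20,0,20,30,120,1],
    [0,20,0,20,30,120,1]
  ]
}}

```text
clock: 8.32
tool_pos: [0.6126, -0.0123, 0.2482]
orientation: [-173.9, 0.3, -91.6]
force: [0.8, -2.2, -5.3]
opening: 0.0516
```

```bash
python3 rec.py
```

```text
8.325 [ 1.82640e+01  1.02060e+01 -1.17300e+01  2.06000e+00 -6.21990e+01
  6.92940e+01  6.13000e-01 -1.20000e-02  2.48000e-01 -1.73851e+02
  2.78000e-01 -9.15600e+01]
```

{"op": "carry_out", "data": {
  "increments": [
    [0,0,-10,0,60,0,1],
    [-8,0,-20,0,100,0,1],
    [-15,0,-20,0,100,20,1],
    [-15,0,-20,0,100,20,1]
  ]
}}

```text
clock: 8.82
tool_pos: [0.6128, 0.0874, 0.2654]
orientation: [-170.6, -14.7, -112.1]
force: [-0.6, -0.6, -4.7]
opening: 0.0513
```

```bash
python3 rec.py; cat > kinfit.py <<'E'
from h import *
from scipy.optimize import least_squares
D=np.load('kin.npy')
I3=np.eye(3)
def fk(q,P,s=(1,1)):
    h,a1,L2,a3,L3,d3,dy,dz,L6,ex,ey=P[:11]; q=np.radians(q)
    rot=lambda ax,a:R.from_euler(ax,a).as_matrix()
    M=rot('z',q[0]); p=np.array([0,0,h])+M@[a1,0,0]
    M=M@rot('y',q[1]); p=p+M@[0,0,L2]
    M=M@rot('y',-q[2]); p=p+M@[L3,d3,a3]
    M=M@rot('x',s[0]*q[3]); p=p+M@[0,dy,dz]
    M=M@rot('y',-q[4]); p=p+M@[L6,ey,ex]
    M=M@rot('x',s[1]*q[5])
    return p,M@C0
# tool const: at start tool x=-X, y=+Y, z=-Z
def setC(s):
    global C0; C0=I3
    C0=fk(D[0,:6],np.zeros(11),s)[1].T@R.from_euler('xyz',[180,0,180],degrees=True).as_matrix()
def res(P,s):
    r=[]
    for d in D:
        p,M=fk(d[:6],P,s); r+=list((p-d[6:9])*1000)
    return np.array(r)
if __name__=='__main__':
    for s in((1,1),(1,-1),(-1,1),(-1,-1)):
        setC(s)
        print(s,[round(np.degrees(R.from_matrix(fk(d[:6],np.zeros(11),s)[1].T@R.from_euler('xyz',d[9:],degrees=True).as_matrix()).magnitude()),2) for d in D])
        x0=np.array([.3,0,.35,0,.35,0,-.19,0,.25,0,0])
        f=least_squares(lambda P:np.r_[res(P,s),(P-x0)*.3],x0,x_scale=.1); print(f.x.round(4),res(f.x,s).round(1))
E
python3 kinfit.py
```

```text
8.825 [ 3.56940e+01  1.49620e+01 -1.10170e+01  1.65820e+01 -7.22310e+01
  2.72190e+01  6.13000e-01  8.70000e-02  2.65000e-01 -1.70620e+02
 -1.47420e+01 -1.12072e+02]
(1, 1) [np.float64(0.09), np.float64(155.55), np.float64(173.54), np.float64(101.56)]
[-0.7129  1.6399  0.6766 -0.4975 -0.8589  0.3431 -0.3626  0.7699  0.225
 -0.5116 -0.173 ] [  5.    0.8  20.    0.8  -1.3   1.4  -5.8  -2.3 -15.8  -1.    2.2  -5.6]
(1, -1) [np.float64(0.09), np.float64(140.21), np.float64(4.21), np.float64(33.24)]
[-0.7129  1.6399  0.6766 -0.4975 -0.8589  0.3431 -0.3626  0.7699  0.225
 -0.5116 -0.173 ] [  5.    0.8  20.    0.8  -1.3   1.4  -5.8  -2.3 -15.8  -1.    2.2  -5.6]
(-1, 1) [np.float64(0.09), np.float64(64.26), np.float64(171.6), np.float64(87.44)]
[ 0.1988 -0.      0.6016  0.      0.4636  0.     -0.1909 -0.      0.378
  0.     -0.0009] [-0. -0.  0. -0.  0.  0. -0.  0. -0.  0. -0. -0.]
(-1, -1) [np.float64(0.09), np.float64(0.09), np.float64(0.09), np.float64(0.09)]
[ 0.1988 -0.      0.6016  0.      0.4636  0.     -0.1909 -0.      0.378
  0.     -0.0009] [-0. -0.  0. -0.  0.  0. -0.  0. -0.  0. -0. -0.]
```

The kinematic model fits with about zero residual. Next, all IK branches for the home poses.

```bash
cat > ik.py <<'E'
from kinfit import *
S=(-1,-1); setC(S)
PK=np.array([.1988,0,.6016,0,.4636,0,-.1909,0,.378,0,-.0009])
LO=np.array([-176.03,-82.01,-58.28,-173.87,-174.79,-173.66]);HI=np.array([176.03,121.73,71.71,95.51,-.11,173.66])
def ik(p,M,n=60,seed=0,lim=True,q0s=None):
    rng=np.random.default_rng(seed); sol=[]
    def f(q):
        a,B=fk(q,PK,S); return np.r_[(a-p)*1000,np.degrees(R.from_matrix(B.T@M).as_rotvec())*4]
    for i in range(n):
        q0=rng.uniform(LO,HI) if q0s is None else q0s[i]
        r=least_squares(f,q0,bounds=(LO,HI) if lim else (-400,400),max_nfev=100)
        if np.abs(r.fun).max()<.3 and not any(np.abs(r.x-s).max()<2 for s in sol): sol.append(r.x)
    return sol
E
python3 - <<'E'
from ik import *
from goal import *
for nm,Rg in(('B',RG),('A',R.from_matrix(np.c_[uy,ux,-n]))):
  for d in(.005,.03,.049,.08):
    print(nm,d,[s.round(1).tolist() for s in ik(seat+n*d,Rg.as_matrix())])
print([s.round(1).tolist() for s in ik(seat+n*.005,RG.as_matrix(),lim=False)])
E
```

```text
B 0.005 []
B 0.03 []
B 0.049 []
B 0.08 []
A 0.005 []
A 0.03 []
A 0.049 []
A 0.08 []
[[198.3, -112.4, -31.9, -150.7, -160.0, 99.8], [-161.7, -112.4, -31.9, -150.7, -160.0, -260.2], [-21.6, 115.0, -120.3, -128.8, -168.2, -22.0], [158.4, -115.0, -59.7, 51.2, -168.2, 338.0], [152.6, 247.2, -30.4, -33.0, 158.0, 261.6], [152.6, -112.8, -30.4, -33.0, 158.0, -98.4], [158.4, -115.0, -59.7, 51.2, -168.2, -22.0], [18.3, 112.4, -148.1, 29.3, -160.0, 99.8], [-207.4, -112.8, -30.4, -33.0, -202.0, -98.4], [-21.6, 115.0, -120.3, -128.8, -168.2, 338.0], [-27.4, 112.8, -149.6, 147.0, -202.0, 261.6], [18.3, 112.4, 211.9, 29.3, -160.0, 99.8], [-201.6, -115.0, -59.7, 51.2, -168.2, -22.0]]
```

Square to the deck is out of reach. A tilted grasp is needed: the tool stays steeper at placing, and the case is gripped with the tool leaning by angle a. I'll scan for feasible a.

```bash
cat > tilt.py <<'E'
from ik import *
from goal import *
cases=np.load('cases.npy')
# tool orientation in a case frame, lean a (deg): option B (tool x=-y_c); grasp point at height h, x_c=gx
def toolincase(a,h,gx=0,B=True):
    a=np.radians(a); tz=np.array([-np.sin(a),0,-np.cos(a)]); tx=np.array([0,-1. if B else 1.,0]); ty=np.cross(tz,tx)
    return np.array([gx,0,h])+.019*tz, np.c_[tx,ty,tz]   # TCP pos, R
def flat(v): return np.array([v[0],v[1],0]),R.from_euler('z',v[2]).as_matrix()
def onst(d): return seat+n*d,RS.as_matrix()
def comp(F,a,h,B=True,gx=0):
    p,M=toolincase(a,h,gx,B); return F[0]+F[1]@p,F[1]@M
E
python3 - <<'E'
from tilt import *
for a in(8,12,16,20,24,28):
    for B in(True,):
        row=[]
        for F in(flat(cases[0]),flat(cases[1]),onst(0),onst(.04),onst(.044),onst(.084)):
            s=[q for q in ik(*comp(F,a,.030,B),n=14) ]
            row.append([f"{min((q-LO).min(),(HI-q).min()):.0f}:"+','.join(f'{x:.0f}' for x in q) for q in s])
        print(a,B,*row,sep='\n   ')
E
```

```text
8
   True
   ['26:43,18,-32,-13,-40,6']
   ['30:-3,23,-28,-1,-46,85']
   ['9:16,11,-49,32,-12,42']
   ['12:19,7,-46,22,-19,49']
   ['12:19,6,-46,22,-20,50']
   ['14:21,1,-44,18,-26,53']
12
   True
   ['29:40,19,-29,-18,-43,13']
   ['33:-3,25,-25,-1,-51,85']
   ['18:18,13,-40,15,-22,57']
   ['19:19,8,-39,13,-27,58']
   ['19:19,8,-39,13,-28,59']
   ['20:20,3,-38,11,-33,59']
16
   True
   ['32:36,20,-27,-22,-47,20']
   ['36:-4,28,-22,-2,-56,86']
   ['24:17,14,-34,9,-30,64']
   ['24:18,10,-34,8,-34,64']
   ['24:18,10,-34,8,-35,64']
   ['25:19,5,-34,7,-39,64']
20
   True
   ['34:33,22,-24,-26,-50,25']
   ['39:-4,30,-19,-2,-61,86']
   ['29:16,16,-30,5,-36,68']
   ['29:17,12,-30,5,-40,68']
   ['29:17,11,-30,4,-41,68']
   ['29:18,7,-29,4,-45,67']
24
   True
   ['37:29,23,-22,-30,-54,30']
   ['42:-4,32,-16,-2,-66,86']
   ['33:16,18,-25,2,-42,71']
   ['33:16,14,-25,2,-46,70']
   ['33:16,14,-25,2,-47,70']
   ['33:17,10,-25,2,-51,70']
28
   True
   ['39:26,25,-19,-33,-58,34']
   ['45:-4,34,-13,-2,-70,87']
   ['37:15,20,-21,0,-48,73']
   ['37:16,16,-22,0,-52,72']
   ['37:16,16,-22,0,-52,72']
   ['37:16,12,-21,0,-56,72']
```

a = 16° gives at least 24° of margin at every pose. I'll set the long case back where it was and regrasp it leaning.

```bash
cat > row.py <<'E'
from tilt import *
def rows(*goals):  # goals: (p,M)
    o=ctrl.get_obs(); Ro=R.from_euler('xyz',o['orientation'],degrees=True)
    print('t',round(o['clock'],2),'F',o['force'].round(1),'open',round(o['opening'],4))
    for p,M in goals: print((R.from_matrix(M)*Ro.inv()).as_rotvec(degrees=True).round(1),((p-o['tool_pos'])*1000).round(1))
E
python3 - <<'E'
from row import *
M=R.from_euler('xyz',[180,0,-140],degrees=True).as_matrix()
rows(([.422,.211,.1],M),([.422,.211,.0055],M))
E
```

```text
t 8.82 F [-0.6 -0.6 -4.7] open 0.0513
[ 17.6  -1.1 -28.9] [-190.8  123.6 -165.4]
[ 17.6  -1.1 -28.9] [-190.8  123.6 -259.9]
```

{"op": "carry_out", "data": {
  "increments": [
    [17.6,-1.1,-28.9,-100,64,-20,1],
    [17.6,-1.1,-28.9,-191,124,-80,1],
    [17.6,-1.1,-28.9,-191,124,-120,1],
    [17.6,-1.1,-28.9,-191,124,-165,1],
    [17.6,-1.1,-28.9,-191,124,-200,1],
    [17.6,-1.1,-28.9,-191,124,-230,1],
    [17.6,-1.1,-28.9,-191,124,-250,1],
    [17.6,-1.1,-28.9,-191,124,-250,1],
    [17.6,-1.1,-28.9,-191,124,-250,1]
  ]
}}

```text
clock: 9.95
tool_pos: [0.4221, 0.2081, 0.017]
orientation: [179.9, 0.2, -140.3]
force: [0.4, 1.0, -5.1]
opening: 0.0519
```

```bash
python3 - <<'E'
from row import *
M=R.from_euler('xyz',[180,0,-140],degrees=True).as_matrix()
o=ctrl.get_obs();print(o['tool_pos'],o['orientation'])
rows(([.422,.211,.0055],M))
E
```

```text
[0.42211879 0.2080584  0.01704094] [ 179.85166439    0.18069926 -140.25557018]
t 9.95 F [ 0.4  1.  -5.1] open 0.0519
[-0.2  0.   0.3] [ -0.1   2.9 -11.5]
```

{"op": "carry_out", "data": {
  "increments": [
    [-0.2,0,0.3,0,3,-8,1],
    [-0.2,0,0.3,0,3,-12,1],
    [-0.2,0,0.3,0,3,-12,1],
    [-0.2,0,0.3,0,3,-12,0.2],
    [-0.2,0,0.3,0,3,-12,0],
    [-0.2,0,0.3,0,3,-12,0]
  ]
}}

```text
clock: 10.7
tool_pos: [0.4214, 0.2105, 0.004]
orientation: [-180.0, -0.1, -139.9]
force: [0.8, -0.3, 0.5]
opening: 0.0764
```

```bash
python3 - <<'E'
from row import *
o=ctrl.get_obs();print(o['tool_pos'],o['orientation'])
c=np.load('cases.npy'); c[0]=[o['tool_pos'][0],o['tool_pos'][1],np.radians(o['orientation'][2]+90)]; np.save('cases.npy',c); print(c)
F=flat(c[0])
rows(comp(F,8,.03),comp(F,16,.03))
E
```

```text
[0.4214391  0.21053372 0.00401483] [-1.79958968e+02 -6.64854802e-02 -1.39938417e+02]
[[ 0.4214391   0.21053372 -0.87158981]
 [ 0.46323701 -0.2135693   6.1269096 ]]
t 10.7 F [ 0.8 -0.3  0.5] open 0.0764
[ 6.2  5.1 -0. ] [-1.7  2.   7.2]
[12.3 10.3 -0. ] [-3.4  4.   7.7]
```

{"op": "carry_out", "data": {
  "increments": [
    [0,0,0,0,0,7,0],
    [6.2,5.1,0,-1.7,2,9,0],
    [12.3,10.3,0,-3.4,4,9,0],
    [12.3,10.3,0,-3.4,4,8,0],
    [12.3,10.3,0,-3.4,4,8,0],
    [12.3,10.3,0,-3.4,4,8,1],
    [12.3,10.3,0,-3.4,4,8,1],
    [12.3,10.3,0,-3.4,4,8,1],
    [12.3,10.3,0,-3.4,4,8,1],
    [12.3,10.3,0,-3.4,4,8,1],
    [12.3,10.3,0,-3.4,4,8,1]
  ]
}}

```text
clock: 12.08
tool_pos: [0.4179, 0.2147, 0.012]
orientation: [164.0, -0.0, -139.9]
force: [-1.2, 2.9, 0.2]
opening: 0.0521
```

```bash
cat > tool2case.py <<'E'
# record held case: tool pose relative to case frame, given case flat pose index
import sys
from row import *
o=ctrl.get_obs(); F=flat(np.load('cases.npy')[int(sys.argv[1])])
M=R.from_euler('xyz',o['orientation'],degrees=True).as_matrix()
p=F[1].T@(o['tool_pos']-F[0]); A=F[1].T@M
if len(sys.argv)>2: p[1]=0
print(p.round(4), 'lean',np.degrees(np.arctan2(-A[0,2],-A[2,2])).round(2),'resid',np.degrees(A[1]).round(2))
np.savez('held.npz',p=p,A=A)
E
python3 tool2case.py 0; python3 - <<'E'
from row import *
H=np.load('held.npz'); g=lambda d:(onst(d)[0]+RS.as_matrix()@H['p'],RS.as_matrix()@H['A'])
rows(g(.06),g(.02),g(0)); o=ctrl.get_obs();print(o['tool_pos'])
E
```

```text
[-0.0055  0.      0.012 ] lean 16.02 resid [-5.73e+01 -0.00e+00 -3.00e-02]
t 12.07 F [-1.2  2.9  0.2] open 0.0521
[-12.9 -26.5  46.9] [ 146.3 -257.2  123.6]
[-12.9 -26.5  46.9] [ 165.5 -257.8   88.5]
[-12.9 -26.5  46.9] [ 175.1 -258.1   70.9]
[0.41794799 0.21473414 0.01203882]
```

{"op": "carry_out", "data": {
  "increments": [
    [0,0,0,0,0,20,1],
    [0,0,0,0,0,60,1],
    [0,0,0,0,0,120,1],
    [-2.6,-5.3,9.4,20,-30,170,1],
    [-5.2,-10.6,18.8,50,-80,180,1],
    [-7.8,-15.9,28.2,90,-140,180,1],
    [-10.4,-21.2,37.6,120,-195,180,1],
    [-12.9,-26.5,46.9,140,-240,170,1],
    [-12.9,-26.5,46.9,146,-257,150,1],
    [-12.9,-26.5,46.9,146,-257,125,1],
    [-12.9,-26.5,46.9,146,-257,125,1],
    [-12.9,-26.5,46.9,146,-257,125,1],
    [-12.9,-26.5,46.9,146,-257,125,1]
  ]
}}

```text
clock: 13.7
tool_pos: [0.5646, -0.0421, 0.138]
orientation: [-167.3, -0.0, -92.0]
force: [-0.1, -0.8, -4.5]
opening: 0.0517
```

```bash
cat > st.py <<'E'
import sys
from row import *
H=np.load('held.npz'); o=ctrl.get_obs(); RSm=RS.as_matrix()
M=R.from_euler('xyz',o['orientation'],degrees=True).as_matrix()
Rc=M@H['A'].T; pc=o['tool_pos']-Rc@H['p']
print('case underside in stand mm',(RSm.T@(pc-seat)*1000).round(2),'rot',R.from_matrix(RSm.T@Rc).as_rotvec(degrees=True).round(2),'F stand',(RSm.T@o['force']).round(1),'M',o['moment'].round(2))
g=lambda x,y,z:(seat+RSm@(np.array([x,y,z])/1000+H['p']),RSm@H['A'])
rows(*[g(*map(float,a.split(','))) for a in sys.argv[1:]])
E
python3 st.py 0,0,20 0,0,12
```

```text
case underside in stand mm [ 1.42  0.33 61.99] rot [ 0.01 -0.09 -0.02] F stand [-2.2 -0.8 -3.9] M [-0.06  1.14 -0.04]
t 13.7 F [-0.1 -0.8 -4.5] open 0.0517
[-0.   0.1  0. ] [ 18.9  -1.  -37.5]
[-0.   0.1  0. ] [ 22.7  -1.1 -44.5]
```

{"op": "carry_out", "data": {
  "increments": [
    [0,0.1,0,10,-0.5,-20,1],
    [0,0.1,0,21,-1,-42,1],
    [0,0.1,0,21,-1,-42,1],
    [0,0.1,0,21,-1,-42,1]
  ]
}}

```text
clock: 14.2
tool_pos: [0.5853, -0.0433, 0.0959]
orientation: [-167.4, -0.0, -92.0]
force: [0.2, -0.7, -4.8]
opening: 0.0518
```

```bash
python3 st.py 0,0,9 0,0,4 0,0,-1; cat > ov.py <<'E'
import sys
from row import *
L=float(sys.argv[1]); H=np.load('held.npz'); o=ctrl.get_obs()
M=R.from_euler('xyz',o['orientation'],degrees=True).as_matrix(); Rc=M@H['A'].T; pc=o['tool_pos']-Rc@H['p']; ims=[]
for nm in('side','scene'):
    p=ctrl.snapshot(nm); im=cv2.resize(p['pixels'],None,fx=4,fy=4,interpolation=cv2.INTER_CUBIC)
    for B in(boxpts(L,.052,.044),boxpts(.04,.018,.01)+[.025,0,.044]):
        cv2.polylines(im,[np.int32(cv2.convexHull(proj(p,B@Rc.T+pc).astype(np.float32))*4+1.5)],1,(0,255,255),1)
    cv2.polylines(im,[np.int32(proj(p,T(np.load('stand.npy'),DECK))*4+1.5)],1,(0,255,0),1)
    ims.append(cv2.getRectSubPix(im,(400,560),tuple(map(float,proj(p,pc)[0]*4))))
cv2.imwrite(f'pics/{sys.argv[2]}.png',np.hstack(ims))
E
python3 ov.py .15 pre2
```

```text
case underside in stand mm [-0.65 -0.17 15.05] rot [-0.02  0.05 -0.02] F stand [-2.1 -0.7 -4.4] M [-0.09  1.09  0.03]
t 14.2 F [ 0.2 -0.7 -4.8] open 0.0518
[ 0.  -0.1  0. ] [ 3.5  0.  -5. ]
[ 0.  -0.1  0. ] [ 5.9 -0.  -9.4]
[ 0.  -0.1  0. ] [  8.3  -0.1 -13.8]
```

View pics/pre2.png

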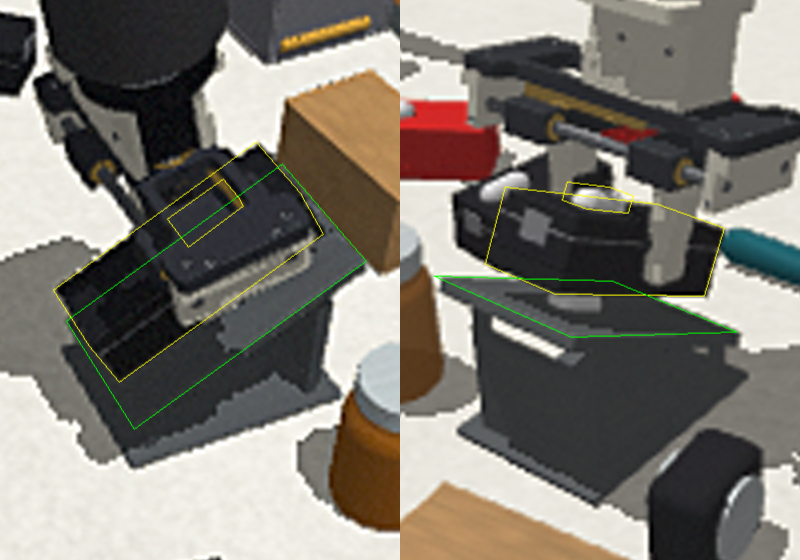

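The case matches the overlay in both views, key uphill, 15 mm over the deck. I'll lower it in steps and watch the force.

{"op": "carry_out", "data": {
  "increments": [
    [0,0,0,2,0,-3,1],
    [0,0,0,3.5,0,-5,1],
    [0,0,0,4.5,0,-7,1],
    [0,0,0,5.5,0,-9,1],
    [0,0,0,5.5,0,-9,1]
  ]
}}

```text
clock: 14.92
tool_pos: [0.5904, -0.0436, 0.0856]
orientation: [-167.5, -0.1, -92.0]
force: [0.8, -0.6, -4.7]
opening: 0.0521
```

```bash
python3 st.py 0,0,0 0,0,-2
```

```text
case underside in stand mm [-1.07 -0.32  3.62] rot [-0.04  0.13 -0.04] F stand [-1.5 -0.5 -4.5] M [-0.11  1.11 -0.03]
t 14.93 F [ 0.8 -0.6 -4.7] open 0.0521
[ 0.  -0.1  0.1] [ 2.7  0.2 -2.7]
[ 0.  -0.1  0.1] [ 3.6  0.2 -4.4]
```

No contact force at 3.6 mm above the deck, so the key is inside the pocket. Finish the descent.

{"op": "carry_out", "data": {
  "increments": [
    [0,0,0,1.3,0.1,-1.5,1],
    [0,0,0,2,0.2,-2.7,1],
    [0,0,0,2.5,0.2,-3.7,1],
    [0,0,0,2.5,0.2,-3.7,1]
  ]
}}

```text
clock: 15.42
tool_pos: [0.5924, -0.0433, 0.0836]
orientation: [-167.5, -0.0, -92.0]
force: [-13.5, 3.8, 13.4]
opening: 0.0523
```

```bash
python3 st.py 0,0,-2
```

```text
case underside in stand mm [-0.27  0.04  0.91] rot [-0.04  0.09 -0.04] F stand [-5.5  3.3 18.3] M [1.03 4.   0.13]
t 15.43 F [-13.5   3.8  13.4] open 0.0523
[ 0.  -0.1  0. ] [ 1.6 -0.1 -2.4]
```

It's seated: 22 N normal at about 0.9 mm, within measurement error. Release and retract.

{"op": "carry_out", "data": {
  "increments": [
    [0,0,0,0,0,0,0.2],
    [0,0,0,0,0,0,0.15],
    [0,0,0,0,0,0,0.15],
    [0,0,0,-10,0,18,0.15],
    [0,0,0,-24,0,44,0.15],
    [0,0,0,-35,0,75,0.15],
    [0,0,0,-40,0,110,0],
    [0,0,0,-40,0,110,0],
    [0,0,0,-40,0,110,0]
  ]
}}

```text
clock: 16.55
tool_pos: [0.5528, -0.0434, 0.192]
orientation: [-167.5, -0.0, -92.0]
force: [-0.6, -0.2, -0.2]
opening: 0.0875
```

```bash
cat > seated.py <<'E'
# fit seated case (x,y,z in stand, yaw, pitch) from lid key + silhouette
import sys
from row import *
L=float(sys.argv[1]); z0=float(sys.argv[2]); lab=sys.argv[3]; RSm=RS.as_matrix()
V=[]
for nm in('side','scene'):
    p=ctrl.snapshot(nm); rs=ctrl.outline_of(p,lab); u=proj(p,seat+n*(z0+.022))[0]
    rs=[r for r in rs if r['pixels'].sum()>50]
    if not rs: print(nm,'none');continue
    r=min(rs,key=lambda r:np.linalg.norm(np.argwhere(r['pixels']).mean(0)[::-1]-u))
    m=r['pixels'].astype(np.uint8); f=cv2.morphologyEx(m,cv2.MORPH_CLOSE,np.ones((9,9)))
    k=((p['pixels'].min(2)>120)&(cv2.erode(f,np.ones((3,3)))>0)).astype(float); print(nm,m.sum(),k.sum(),np.argwhere(m).mean(0)[::-1].round(),u.round())
    V.append((p,np.maximum(m,k),k))
B=boxpts(L,.052,.044);Kp=KEY+[.025,0,.044]
def tr(P,v): return seat+(P@R.from_euler('yz',[np.radians(v[3]),np.radians(v[4])]).as_matrix().T+np.array([v[0],v[1],v[2]])/1000+[0,0,z0])@RSm.T
def cost(v,V):
    return sum(np.abs(np.maximum(poly(p,tr(B,v)),poly(p,tr(Kp,v)))-m).sum()+2*np.abs(poly(p,tr(Kp,v))-k).sum() for p,m,k in V)
x0=np.zeros(5); S0=np.vstack([x0,np.diag([4,4,4,4,4])+0.])
for W in(V,V[:1],V[1:]):
    r=minimize(cost,x0,args=(W,),method='Nelder-Mead',options=dict(initial_simplex=S0,xatol=.02,fatol=.5,maxiter=600)); print('dx dy dz mm, pitch yaw',r.x.round(2),'cost',round(r.fun),'at home',round(cost(x0,W)),'if 10mm proud',round(cost([0,0,10,0,0],W)))
E
python3 seated.py .15 0 long_mid
```

```text
side 1673 87.0 [348. 198.] [348. 198.]
scene 1220 26.0 [295. 195.] [296. 195.]
dx dy dz mm, pitch yaw [ 0.47  0.9  -0.18 -0.65  1.98] cost 686 at home 722 if 10mm proud 1390
dx dy dz mm, pitch yaw [ -2.43  35.72 -44.49   9.33   7.56] cost 227 at home 372 if 10mm proud 662
dx dy dz mm, pitch yaw [-0.96  1.44  0.83 -1.79  2.85] cost 284 at home 351 if 10mm proud 728
```

The long case is home in both views (dz ≈ 0). Now the short case: hover leaning, then check with the wrist camera.

```bash
python3 - <<'E'
from row import *
F=flat(np.load('cases.npy')[1]); p,M=comp(F,16,.03)
rows((p+[0,0,.08],M)); o=ctrl.get_obs()
E
```

```text
t 16.75 F [ 0.2  0.6 -0.1] open 0.0874
[ 2.8 28.3 -6.8] [ -94.5 -169.2  -99.5]
```

{"op": "carry_out", "data": {
  "increments": [
    [0.7,7,-1.7,-20,-50,0,0],
    [1.4,14,-3.4,-50,-100,0,0],
    [2.1,21,-5,-80,-150,-30,0],
    [2.8,28.3,-6.8,-94.5,-169,-70,0],
    [2.8,28.3,-6.8,-94.5,-169,-99.5,0],
    [2.8,28.3,-6.8,-94.5,-169,-99.5,0],
    [2.8,28.3,-6.8,-94.5,-169,-99.5,0]
  ]
}}

```text
clock: 17.62
tool_pos: [0.459, -0.2124, 0.0936]
orientation: [164.2, 0.0, -98.9]
force: [0.8, 0.9, 0.0]
opening: 0.0874
```

```bash
python3 wc.py w2; python3 - <<'E'
from row import *
F=flat(np.load('cases.npy')[1]); p,M=comp(F,16,.03); rows((p,M))
E
```

```text
17.625 [ 0.459  -0.2124  0.0936] [ 1.6416e+02  1.0000e-02 -9.8920e+01] [0.8 0.9 0. ]
t 17.68 F [ 0.4 -0.5  0.2] open 0.0877
[ 0.   0.2 -0. ] [ -1.3  -0.5 -82.4]
```

View pics/w2.png

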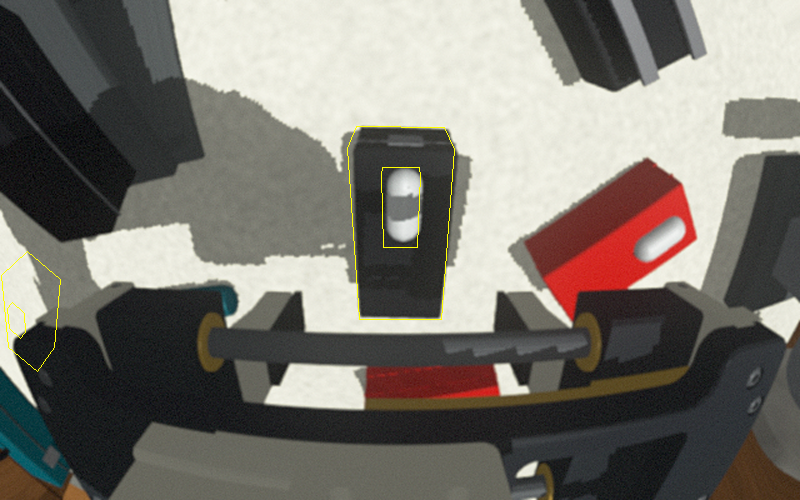

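The wrist view shows the black short case on the overlay, key at (402,206). The red look-alikes are clear of the fingers. Descend and grip.

{"op": "carry_out", "data": {
  "increments": [
    [0,0.2,0,-1.3,-0.5,-40,0],
    [0,0.2,0,-1.3,-0.5,-65,0],
    [0,0.2,0,-1.3,-0.5,-82,0],
    [0,0.2,0,-1.3,-0.5,-82,0],
    [0,0.2,0,-1.3,-0.5,-82,1],
    [0,0.2,0,-1.3,-0.5,-82,1],
    [0,0.2,0,-1.3,-0.5,-82,1],
    [0,0.2,0,-1.3,-0.5,-82,1],
    [0,0.2,0,-1.3,-0.5,-82,1],
    [0,0.2,0,-1.3,-0.5,-82,1]
  ]
}}

```text
clock: 18.92
tool_pos: [0.4574, -0.213, 0.0111]
orientation: [163.9, -0.0, -99.0]
force: [0.1, 0.4, 4.6]
opening: 0.052
```

```bash
python3 tool2case.py 1 c; python3 st.py 0,0,110 0,0,60
```

```text
[-0.0059  0.      0.0111] lean 16.06 resid [-57.3  -0.   -0. ]
case underside in stand mm [-153.98 -174.82   -1.34] rot [-1.75 28.61 -6.84] F stand [2.3 0.4 4. ] M [-0.26 -0.41  0.03]
t 18.93 F [0.1 0.4 4.6] open 0.052
[ -2.7 -28.5   6.8] [ 83.1 171.4 167.4]
[ -2.7 -28.5   6.8] [107.  170.5 123.5]
```

{"op": "carry_out", "data": {
  "increments": [
    [0,0,0,0,0,20,1],
    [0,0,0,0,0,60,1],
    [0,0,0,0,0,120,1],
    [-0.6,-7,1.7,10,30,170,1],
    [-1.3,-14,3.4,30,80,190,1],
    [-2,-21,5.1,60,130,190,1],
    [-2.7,-28.5,6.8,83,171,180,1],
    [-2.7,-28.5,6.8,83,171,167,1],
    [-2.7,-28.5,6.8,95,171,146,1],
    [-2.7,-28.5,6.8,103,170.5,132,1],
    [-2.7,-28.5,6.8,105,170.5,127,1],
    [-2.7,-28.5,6.8,105,170.5,127,1],
    [-2.7,-28.5,6.8,105,170.5,127,1]
  ]
}}

```text
clock: 20.55
tool_pos: [0.5623, -0.0426, 0.1382]
orientation: [-167.4, 0.1, -92.0]
force: [-0.1, -0.4, -2.9]
opening: 0.0517
```

```bash
python3 st.py 0,0,58 0,0,51 0,0,47 0,0,43
```

```text
case underside in stand mm [-0.09 -0.25 64.23] rot [ 0.01  0.03 -0.09] F stand [-1.5 -0.4 -2.5] M [-0.09  1.03  0.02]
t 20.55 F [-0.1 -0.4 -2.9] open 0.0517
[-0.1 -0.   0.1] [ 3.1  0.1 -5.4]
[-0.1 -0.   0.1] [  6.4   0.  -11.6]
[-0.1 -0.   0.1] [  8.3  -0.  -15.1]
[-0.1 -0.   0.1] [ 10.3  -0.1 -18.6]
```

{"op": "carry_out", "data": {
  "increments": [
    [-0.1,0,0.1,3.2,0.2,-5.4,1],
    [-0.1,0,0.1,5,0.2,-8.4,1],
    [-0.1,0,0.1,6.6,0.2,-11.2,1],
    [-0.1,0,0.1,8,0.2,-13.5,1],
    [-0.1,0,0.1,8,0.2,-13.5,1]
  ]
}}

```text
clock: 21.18
tool_pos: [0.5701, -0.0422, 0.124]
orientation: [-167.5, -0.1, -91.9]
force: [-0.4, 0.2, -2.8]
opening: 0.0516
```

```bash
python3 st.py 0,0,46 0,0,43
```

```text
case underside in stand mm [-3.000e-02  5.000e-01  4.798e+01] rot [-0.02  0.08  0.08] F stand [-1.7  0.2 -2.3] M [-0.06  0.99  0.02]
t 21.18 F [-0.4  0.2 -2.8] open 0.0516
[ 0.1 -0.1 -0.1] [ 0.9 -0.5 -1.7]
[ 0.1 -0.1 -0.1] [ 2.4 -0.6 -4.4]
```

No contact at 48 mm, which puts the long case's key 6 mm inside the pocket. Lower fully.

{"op": "carry_out", "data": {
  "increments": [
    [0,0,0,0.8,-0.3,-1.7,1],
    [0,0,0,1.7,-0.4,-3.2,1],
    [0,0,0,2.2,-0.4,-4.4,1],
    [0,0,0,2.2,-0.4,-4.4,1]
  ]
}}

```text
clock: 21.68
tool_pos: [0.5717, -0.0425, 0.1213]
orientation: [-167.5, -0.1, -91.9]
force: [-13.2, 4.8, 16.5]
opening: 0.0519
```

```bash
python3 st.py 0,0,43
```

```text
case underside in stand mm [ 0.11  0.21 44.84] rot [-0.02  0.04  0.07] F stand [-3.8  4.4 20.9] M [1.44 4.27 0.19]
t 21.68 F [-13.2   4.8  16.5] open 0.0519
[ 0.  -0.  -0.1] [ 0.8 -0.2 -1.7]
```

Seated at 44.8 mm, the same +0.9 mm reading bias as the first, with about 23 N. Release and retract well clear.

{"op": "carry_out", "data": {
  "increments": [
    [0,0,0,0,0,0,0.2],
    [0,0,0,0,0,0,0.15],
    [0,0,0,0,0,0,0.15],
    [0,0,0,-10,0,18,0.15],
    [0,0,0,-24,0,44,0.15],
    [0,0,0,-35,0,75,0.15],
    [0,0,0,-60,60,110,0],
    [0,0,0,-80,140,130,0],
    [0,0,0,-80,190,130,0],
    [0,0,0,-80,190,130,0],
    [0,0,0,-80,190,130,0],
    [0,0,0,-80,190,130,0]
  ]
}}

```text
clock: 23.18
tool_pos: [0.4922, 0.147, 0.2495]
orientation: [-167.5, -0.1, -91.9]
force: [0.4, -0.9, -0.3]
opening: 0.0877
```

```bash
python3 seated.py .11 .044 short_mid; python3 - <<'E'
from row import *
ims=[]
for nm in('side','scene'):
    p=ctrl.snapshot(nm); im=cv2.resize(p['pixels'],None,fx=4,fy=4,interpolation=cv2.INTER_CUBIC)
    for L,z in((.15,0),(.11,.044)):
        X=seat+(boxpts(L,.052,.044)+[0,0,z])@RS.as_matrix().T
        cv2.polylines(im,[np.int32(cv2.convexHull(proj(p,X).astype(np.float32))*4+1.5)],1,(0,255,255),1)
    ims.append(cv2.getRectSubPix(im,(400,560),tuple(map(float,proj(p,seat+n*.04)[0]*4))))
cv2.imwrite('pics/end.png',np.hstack(ims))
E
```

```text
side 1346 104.0 [341. 188.] [341. 188.]
scene 955 25.0 [301. 176.] [301. 177.]
dx dy dz mm, pitch yaw [ 0.96  1.21 -0.01 -1.17  2.36] cost 575 at home 610 if 10mm proud 1181
dx dy dz mm, pitch yaw [  4.15  39.78 -44.85  -0.24  -2.57] cost 154 at home 287 if 10mm proud 533
dx dy dz mm, pitch yaw [-1.88  0.32  0.54 -2.7   4.84] cost 242 at home 322 if 10mm proud 649
```

View pics/end.png

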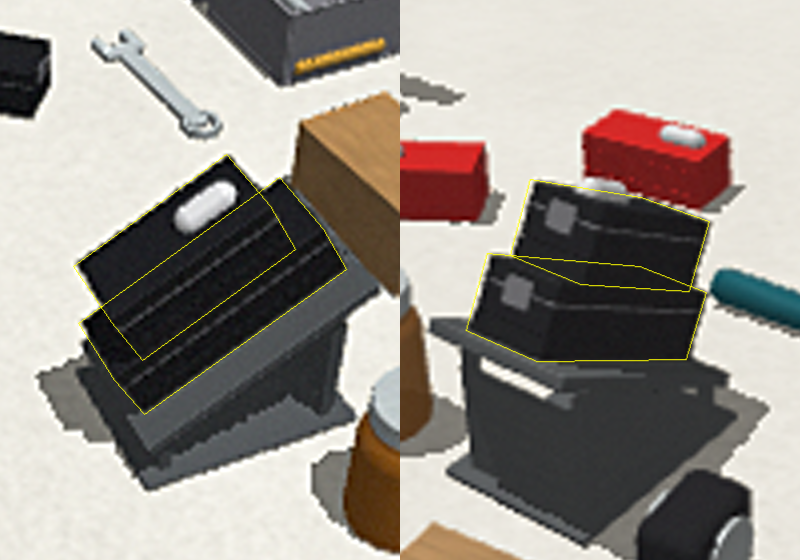

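Both cases lie flush and parallel on the stand with keys uphill, matching the home overlays, and the neighbours look undisturbed. Hand in.

```bash
python3 -c "
from plant import ctrl
print(ctrl.close_job())"
```

```text
the job is handed in; nothing more can be done
None
```

The long case is on the stand's deck and the short case is on top of it. Both have their key end uphill and lie flush, and I handed the job in at about 23 s of the 54 s allowed.

- **How it went:** My first try, gripping the long case squarely, could not reach the sloped deck because joint 3 hit its range limit. I set the case back on the counter and fitted the arm's kinematics from its own readings. I then regripped with the tool leaning 16°, and did the same for the short case.
- **Seating:** Each pocket passed over the key below without contact force. Each case then met the surface below at about 22 N, well under the limits. Both cases stopped about 0.9 mm higher than nominal by the arm's readings, which I put down to measurement bias.
- **Last checks:** The final two-camera fits put both cases within about 1.2 mm of home, with a height error under 0.2 mm. In the last picture both outlines match the home overlays, and the jar, tape, carton, wrench and red look-alikes look undisturbed. I did not check the battery, disc, driver or plain case separately.
- **Disagreement:** The fits that used only the side camera drifted to wrong answers. I judged those unreliable and went by the two-camera fit and the overlays. The two-camera fits also showed about 2° of yaw, which I took as noise because the gripper readings at release showed under 0.1°.

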